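# Reload the kitchen paper holder

### The arm

A 7-joint arm with a two-finger parallel gripper is mounted at the origin on the work surface. World frame = base frame: x ahead of the robot, y to its left, z up, the work surface at z = 0. Lengths are in m, angles in rad, forces in N, time in s.
With the tool pointing down it reaches from about 0.4 to 0.85 m from the base axis. Payload 10.4 kg.
Tool frame: the origin (TCP) lies at the very end of the fingers, on their centre line; the grasp point (between the pads) lies 19 mm behind it; z points along the fingers, y is the line along which they close (so a half turn about z gives the same grasp; the last joint's range is limited). The gripper opens to 87 mm and grips with 3 to 60 N. Pads are 19 mm wide; open, the fingers measure 117 mm over their backs; the gripper's body (75 mm by 190 mm) begins 51 mm behind the grasp point.
Start: joints at [1.253, 0.332, -0.065, 1.46, 0.022, 1.35, -0.088], TCP at [0.182, -0.598, 0.223] pointing down, gripper open.
Joint ranges: [-2.6, 2.6], [-0.5, 2.12], [-1.47, 1.34], [0.16, 2.42], [-1.27, 4.41], [0.06, 2.06], [-2.6, 2.6]. Speed limits (rad/s): [2.22, 2.22, 2.79, 2.79, 3.14, 3.14, 3.14].

### API

Orientations are given as a unit quaternion [x, y, z, w].
In Python, from bench import read_state, cams, workorder gives the robot as it stands.
- The arm moves only by the shell command python3 -m crank 'ROWS' [FORCE]. ROWS is text: rows parted by semicolons, each of 5 numbers parted by spaces: the shift along the tool's x, y, z scaled (see below), then the turn about the tool's z scaled (see below), then the opening, from -1 (shut) to 1 (fully open). In form: dx dy dz yaw jaw; .... A call has 1 to 10 rows; each row shifts and turns the commanded pose from where the row before left it, along the tool's axes as they then stand; what a row does not reach is not made up. The controller multiplies each number of a shift by 200 mm and each number of a turn by 90 degrees. A row lasts 1/10 s, in which the tool goes at most 50 mm and 8.59 degrees, less where a joint would pass 70% of its speed; a pose out of reach is approached as far as the arm can. A call with a number of a shift or a turn outside -1 to 1 is refused whole. A call with a gripper value outside its range is refused whole. The fingers move at their own pace and stop on an object; FORCE is the grip in N (left out, the last holds). Time passes only in rows, so rows that do not move let the fingers close. It gives the time, the measured TCP pose, the force, the opening and the grip force at its end, in the units of the state.
- read_state(): the state, without advancing time (a new reading comes with each control period).
- cams.camera(name): name is "side" or "top"; returns a dict with "img" (384x512x3 uint8, blue, green, red), "K" (3x3 intrinsics, pixels), "xyz" and "attitude" of the camera in the world. Camera axes: x right, y down, z forward; pixel columns grow to the right and rows downward; lengths in m; the calibration is good to about 2 mm. A picture is of the moment at which its call begins. There is no depth.
- workorder.close_job(): hands the job in; it is judged then, once.
The state is a dict: "time": time; "joint_positions": joint angles; "joint_vel": joint speeds; "joint_torque": joint torques, N m; "ee_pos": TCP position; "eef_rot": TCP orientation; "ft_force": force on the tool from outside, world axes, zero at the start; "torque": the same for the moment, N m; "width": finger opening in m; "grip_force": force on a finger pad.
Only numpy, scipy, OpenCV 4.12 (cv2) and the standard library are available. Lean on these libraries where they do the work, as an engineer would, in place of code of your own. Each camera call takes 0.05 s, during which the arm holds its last target. There are 200 camera calls.

### The job

Reload the paper holder: swing its hinged brass gate out of the way, take the empty cardboard core off the spindle and drop it in the wooden crate, then take the new paper roll out of the sloping rack and lower it onto the spindle until it sits on the foot. Let go of it, then swing the gate back against the roll, and leave the pepper mill, jar and rabbit where they are.

Things in the scene. Friction and masses are not known exactly. Their poses are not given: they have to be found in the camera images.
- holder: paper holder, fixed: round wooden foot 150 mm across and 15 mm thick with an upright brass spindle 26 mm thick at its centre, domed tip at 145 mm height. Origin on the worktop under the spindle's axis, z up. The gate's hinge post (16 mm thick, top at 130 mm) stands 85 mm from the spindle on the holder's +x axis.
- gate (a joint): gate angle, rad. Upright brass frame (8 mm bars at 60 and 105 mm height, 120 mm long from hinge post to free end). At 0 it points 0.32 rad to the +y side of the line hinge post to spindle and clears only the core; growing values swing it out towards holder +y (clockwise from above) to 1.7; touching a mounted full roll it reads about 0.10. Stays where left (0.5 N at the knob).
- knob (a point): middle of the gate's upright wooden knob, 26 mm thick, from 139 to 175 mm height, on the gate's free end 120 mm from the hinge axis; this point is at 157 mm height.
- core: empty cardboard core, a tube 42 mm outside, 36 mm inside, 120 mm long, standing on the foot around the spindle at the start. Origin at its middle, z along its axis.
- roll: new roll of white paper, 62 mm outside, 36 mm hole right through, 120 mm long, about 0.16 kg. Origin at its middle, z along its axis, towards its upper end at the start: then it stands in the rack, its axis leaning 35 degrees from vertical, upper end towards the rack's -x. The rack's cheeks hold its lower 55 mm; the upper half is free.
- rack: fixed light-wood sloping rack for one roll, 160 x 100 mm base, origin under the middle of the base, x and y along its sides, about 105 mm high. The middle of its roll is at (-0.014, 0, 0.094) in this frame and the roll comes out along its own axis.
- crate: fixed open slatted wooden crate, 170 x 170 mm, 90 mm high, walls and floor 6 mm. Origin under the middle of its floor.
- mill: dark wooden pepper mill, 54 mm thick, 150 mm tall, loose; origin under its middle. Leave alone.
- jar: white jar with wooden lid, 90 mm thick, 106 mm tall, loose; origin under its middle. Leave alone.
- rabbit: white ceramic rabbit, 84 mm thick, 172 mm tall, loose; origin under its middle. Leave alone.

How it is judged:
By the outcome, as a careful person would: the job done as asked, in the order asked, and still so for the second after the job is handed in, with the robot touching nothing.
It also fails if it takes over 72 s, if anything falls off the work surface, if the arm or the gripper's body presses on something with over 40 N, if the wrist force passes 120 N, or if a joint passes its speed limit or range.

## Working session

There is one attempt and no reset: what is moved stays moved. The work goes in short steps, Python scripts to look and compute and a shell command to move; the robot and the scene stay as the last step left them, time stands still between calls to the robot, and variables do not carry over. Pictures are saved under pics/ and viewed, at most 10 in all, crops included, and the job is handed in when it is done.

```bash
ls; mkdir -p pics
cat > h.py <<'E'
import numpy as np,cv2
from scipy.spatial.transform import Rotation as R
from bench import read_state,cams,workorder
def att(c):
    a=np.array(c["attitude"],float)
    return a if a.shape==(3,3) else R.from_quat(a).as_matrix()
def ray(c,p):
    d=att(c)@np.linalg.inv(c["K"])@np.array([p[0],p[1],1.]);return np.array(c["xyz"]),d/np.linalg.norm(d)
def plane(c,p,z):
    o,d=ray(c,p);return o+d*(z-o[2])/d[2]
def tri(c1,p1,c2,p2):
    o1,d1=ray(c1,p1);o2,d2=ray(c2,p2)
    s=np.linalg.lstsq(np.c_[d1,-d2],o2-o1,rcond=None)[0]
    a,b=o1+s[0]*d1,o2+s[1]*d2;return (a+b)/2,np.linalg.norm(a-b)
def proj(c,X):
    v=c["K"]@att(c).T@(np.array(X)-c["xyz"]);return v[:2]/v[2]
E
python3 - <<'E'
from h import *
for n in("top","side"):
    c=cams.camera(n);cv2.imwrite(f"pics/{n}0.png",cv2.resize(c["img"],(800,600),interpolation=cv2.INTER_CUBIC))
    print(n,c["K"],c["xyz"],c["attitude"])
print(read_state())
E
```

```text
pics
top [[349.39596066   0.         254.84347895]
 [  0.         349.39596066 192.28071632]
 [  0.           0.           1.        ]] [0.56582072 0.02028675 0.95753172] [ 0.7167776  -0.69639343  0.02918802 -0.02035   ]
side [[404.17296164   0.         255.03744883]
 [  0.         404.17296164 187.70172671]
 [  0.           0.           1.        ]] [0.23444698 0.44205226 0.7835382 ] [-0.3533279   0.86545212 -0.33138868  0.12780281]
{'time': 0.1, 'joint_positions': array([ 1.25339978,  0.33278824, -0.06470139,  1.46084933,  0.0216146 ,
        1.3499069 , -0.08846369]), 'joint_vel': array([-0.00148195, -0.00052805, -0.00033697, -0.00163817, -0.00013361,
       -0.00090741, -0.0016511 ]), 'joint_torque': array([ 1.15397797e-03, -6.24546719e+01,  2.45661533e-02, -3.90720141e+01,
       -6.14500511e-02,  3.65325075e-02,  9.00165378e-05]), 'ee_pos': array([ 0.18148302, -0.59771025,  0.22185009]), 'eef_rot': array([ 9.89151936e-01,  1.46894702e-01, -1.27205713e-04, -6.14912688e-04]), 'ft_force': array([-0.76324822, -0.03439759,  0.42661199]), 'torque': array([ 0.00601388, -0.00195933,  0.04952541]), 'grip_force': 0.0, 'width': 0.08686161728672023}
```

View pics/top0.png

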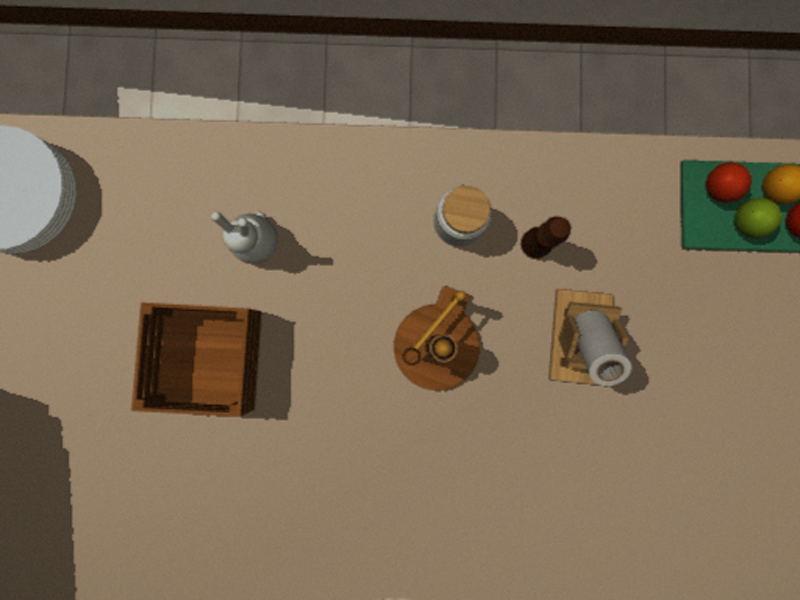

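View pics/side0.png

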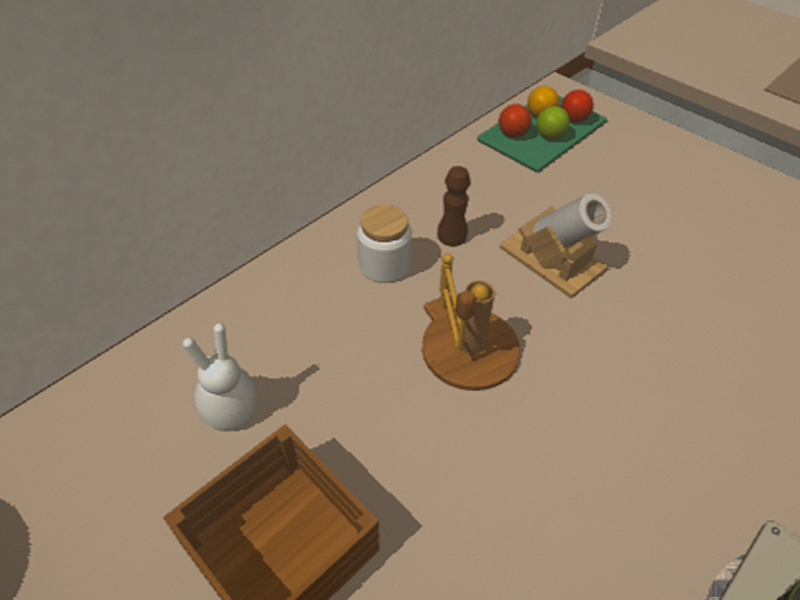

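The top view shows the holder foot at (437,346), the spindle tip at (443,348), the knob at (412,356) and the hinge at (460,297). The rack is at (590,338) with the roll's upper end at (609,370), and the crate is at (197,360). In the side view the tip is at (481,291), the hinge top at (447,259), the knob at (466,304) and the roll end at (595,213). I'll refine these with masks and a zoomed montage.

```bash
cat > m.py <<'E'
from h import *
t=cams.camera("top");s=cams.camera("side");k=1.5625
print("time",read_state()["time"])
def T(a,b,n): 
    X,e=tri(t,np.array(a)/k,s,np.array(b)/k);print(n,X.round(4),round(e,4))
T((443,347),(481,290),"tip");T((412,356),(466,304),"knob");T((460,297),(447,259),"hinge");T((609,370),(595,213),"rollend")
for p in[(143,303),(260,310),(245,416),(134,410)]:print("crate rim",plane(t,np.array(p)/k,.09).round(4))
ft=plane(t,np.array((437,346))/k,.015);print("foot",ft.round(4))
for n,c in(("top",t),("side",s)):
    hsv=cv2.cvtColor(c["img"],cv2.COLOR_BGR2HSV)
    m=cv2.inRange(hsv,(18,150,80),(32,255,255))
    nn,l,st,ce=cv2.connectedComponentsWithStats(m)
    print(n,[(st[i].tolist(),ce[i].round(1).tolist()) for i in range(1,nn) if st[i,4]>12])
def crop(c,x,y,w=62,h=50):return cv2.resize(c["img"][y:y+h,x:x+w],(400,300),interpolation=cv2.INTER_CUBIC)
cv2.imwrite("pics/m1.png",np.vstack([np.hstack([crop(t,250,178),crop(t,350,183)]),np.hstack([crop(s,267,155,62,50),crop(s,330,120,62,50)])]))
E
python3 m.py
```

```text
time 0.2
tip [ 0.5538 -0.0597  0.1361] 0.0043
knob [ 0.541  -0.0118  0.1565] 0.0012
hinge [ 0.6329 -0.0839  0.123 ] 0.0006
rollend [ 0.5277 -0.3084  0.1383] 0.0015
crate rim [0.611  0.4139 0.09  ]
crate rim [0.6052 0.2289 0.09  ]
crate rim [0.4387 0.2447 0.09  ]
crate rim [0.4434 0.4177 0.09  ]
foot [ 0.5555 -0.0596  0.015 ]
top [([490, 105, 22, 24, 390], [502.2, 116.3]), ([265, 186, 33, 38, 166], [282.0, 202.9]), ([278, 218, 11, 10, 80], [282.9, 222.3])]
side [([338, 55, 20, 20, 258], [346.8, 63.3]), ([282, 163, 16, 62, 400], [288.3, 192.6]), ([301, 181, 12, 12, 101], [307.1, 186.2])]
```

View pics/m1.png

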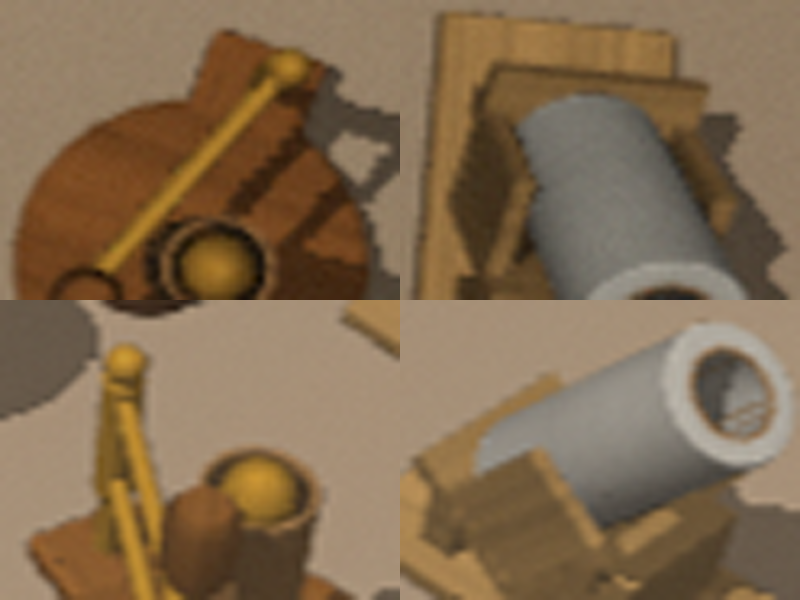

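The montage (6.45x zoom) shows the core around the spindle with the dome clearly visible. The gate runs from the hinge ball down-left to the knob, and the roll stands in the rack with its rim facing the side camera.

The tool can't tilt. I'll pinch the roll high and stand it upright on the worktop, turning it in the pads, before regripping it.

```bash
cat >> h.py <<'E'
def go(tx,ty,tz,n=1,yawdeg=0):
    "rows to reach target with the present yaw turned by yawdeg cw (turn done first)"
    S=read_state();Rm=R.from_quat(S["eef_rot"]).as_matrix()@R.from_euler('z',yawdeg,degrees=True).as_matrix()
    d=Rm.T@(np.array([tx,ty,tz])-S["ee_pos"]);print("shift/row",(d/.2/n).round(4),"rows",n,"mm/row",np.linalg.norm(d)*1000/n)
def state():
    S=read_state();M=R.from_quat(S["eef_rot"]).as_matrix()
    print("t",round(S["time"],2),"p",S["ee_pos"].round(4),"xyaw",np.degrees(np.arctan2(M[1,0],M[0,0])).round(2),"f",S["ft_force"].round(1),"w",round(S["width"],4),"g",round(S["grip_force"],1))
E
python3 - <<'E'
from h import *
k=1.5625
t=cams.camera("top");s=cams.camera("side")
print("spindle dome top",plane(t,(282.9,222.3),.138).round(4),"side",plane(s,(307.1,186.2),.138).round(4), tri(t,(282.9,222.3),s,(307.1,186.2)))
# roll: light neutral mask
P={}
for n,c,(x0,y0,x1,y1) in(("top",t,(360,190,410,250)),("side",s,(335,120,395,165))):
    hsv=cv2.cvtColor(c["img"],cv2.COLOR_BGR2HSV);m=np.zeros(hsv.shape[:2],np.uint8)
    m[y0:y1,x0:x1]=cv2.inRange(hsv,(0,0,150),(180,45,255))[y0:y1,x0:x1]
    cs=max(cv2.findContours(m,cv2.RETR_EXTERNAL,cv2.CHAIN_APPROX_NONE)[0],key=cv2.contourArea)
    e=cv2.fitEllipse(cv2.convexHull(cs));print(n,e,cv2.contourArea(cs));P[n]=e[0]
E_,r=tri(t,P["top"],s,P["side"]);print("roll end",E_.round(4),r)
a=[plane(t,np.array(p)/k,.01) for p in((558,290),(550,381),(612,293))]
print("rack base",[x.round(4) for x in a]);d=a[0]-a[1];print("rack yaw",np.degrees(np.arctan2(d[1],d[0])),np.linalg.norm(d), np.degrees(np.arctan2(*(a[2]-a[0])[:2])),"w",np.linalg.norm(a[2]-a[0]))
state();go(.541,-.012,.30,1)
go(.541,-.012,.152,1)
E
```

```text
spindle dome top [ 0.555  -0.0568  0.138 ] side [ 0.5512 -0.0571  0.138 ] (array([ 0.55369831, -0.0579723 ,  0.13553286]), np.float64(0.0032207899086285907))
top ((442.06292724609375, 294.1973571777344), (62.05754852294922, 176.14149475097656), 136.6791229248047) 10.5
side ((376.2718505859375, 136.07147216796875), (24.020709991455078, 30.001562118530273), 91.6217269897461) 380.0
roll end [ 0.4706 -0.3139  0.2134] 0.16363014420830305
rack base [array([ 0.659 , -0.2696,  0.01  ]), array([ 0.5006, -0.2569,  0.01  ]), array([ 0.6565, -0.3645,  0.01  ])]
rack yaw -4.563633660986986 0.15885270655131747 -178.51202411543673 w 0.09497022433856422
t 0.3 p [ 0.1816 -0.5979  0.2223] xyaw 16.89 f [ 1.  -0.8  0.1] w 0.0872 g 0.0
shift/row [ 2.5708 -2.2812 -0.3875] rows 1 mm/row 691.755358235949
shift/row [ 2.5708 -2.2809  0.3525] rows 1 mm/row 690.9688373471929
```

```bash
python3 -m crank '.184 -.163 -.02 0 1;.184 -.163 -.02 0 1;.184 -.163 -.02 0 1;.184 -.163 -.02 0 1;.184 -.163 -.02 0 1;.184 -.163 -.02 0 1;.184 -.163 -.02 0 1;.184 -.163 -.02 0 1;.184 -.163 -.02 0 1;.184 -.163 -.02 0 1' 10 | tail -3; python3 -m crank '.184 -.163 -.02 0 1;.184 -.163 -.02 0 1;.184 -.163 -.02 0 1;.184 -.163 -.02 0 1;0 0 0 0 1;0 0 0 0 1'|tail -3; python3 -c "
from h import *
state();go(.541,-.012,.152)"
```

```text
ft_force: [0.2, -0.7, -0.1]
width: 0.0873
grip_force: 0.0
ft_force: [-0.1, -0.3, -0.1]
width: 0.0871
grip_force: 0.0
t 1.9 p [ 0.5422 -0.0105  0.2783] xyaw 17.04 f [-0.1 -0.3 -0.1] w 0.0871 g 0.0
shift/row [-0.0075  0.0057  0.6315] rows 1 mm/row 126.30793788760079
```

```bash
python3 -m crank '-.008 .006 .2 0 1;0 0 .2 0 1;0 0 .15 0 1;0 0 .08 0 1;0 0 0 0 -.6;0 0 0 0 -.6;0 0 0 0 -.6;0 0 0 0 -.6;0 0 0 0 -.6' 8|tail -6
python3 - <<'E'
from h import *
state()
S=read_state()
c=cams.camera("top");cv2.imwrite("pics/g1.png",cv2.resize(c["img"][150:270,180:340],(640,480)))
H=np.array([.633,-.084]);p=S["ee_pos"][:2];r=np.linalg.norm(p-H);a=np.arctan2(*(p-H)[::-1]);print(r,np.degrees(a))
Rm=R.from_quat(S["eef_rot"]).as_matrix();prev=p
for i in range(1,13):
    q=H+r*np.array([np.cos(a-i*.125),np.sin(a-i*.125)]);d=Rm.T@np.r_[q-prev,0];print((d/.2).round(3)[:2],end=' ');prev=q
E
```

```text
time: 2.8
ee_pos: [0.5412, -0.0134, 0.1533]
eef_rot: [0.989, 0.147, 0.001, 0.0]
ft_force: [0.2, 0.8, 0.0]
width: 0.0549
grip_force: 0.0
t 2.8 p [ 0.5412 -0.0134  0.1533] xyaw 16.88 f [0.2 0.8 0. ] w 0.0549 g 0.0
0.11581050706826097 142.43453306144002
[ 0.061 -0.038] [ 0.066 -0.03 ] [ 0.069 -0.022] [ 0.071 -0.013] [ 0.072 -0.004] [0.072 0.005] [0.071 0.014] [0.069 0.023] [0.065 0.031] [0.061 0.039] [0.056 0.046] [0.05  0.053]
```

View pics/g1.png

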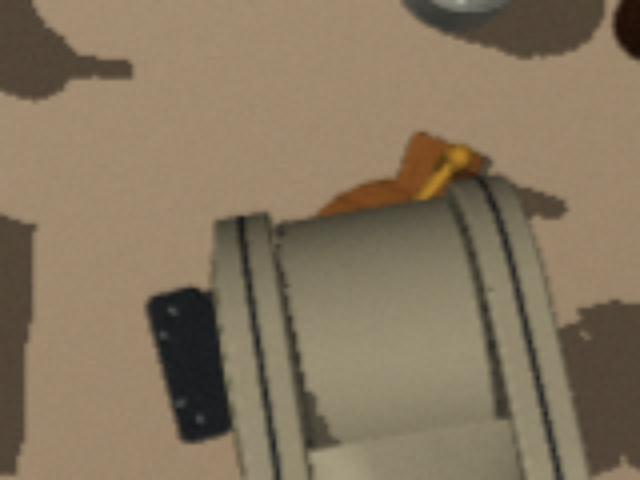

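The arm hides the gripper in this view, with only the hinge ball at (458,157) visible. The fingers are still closing (55 mm), so I'll let them finish.

```bash
python3 -m crank '0 0 0 0 -.8;0 0 0 0 -.8;0 0 0 0 -.8;0 0 0 0 -.8;0 0 0 0 -.8;0 0 0 0 -.8;0 0 0 0 -.8;0 0 0 0 -.8' 8|tail -6
```

```text
time: 3.65
ee_pos: [0.5396, -0.0114, 0.1524]
eef_rot: [0.989, 0.148, -0.001, -0.001]
ft_force: [-6.3, 5.6, 3.5]
width: 0.0256
grip_force: 8.0
```

```bash
python3 -m crank '.061 -.038 0 0 -.8;.066 -.03 0 0 -.8;.069 -.022 0 0 -.8;.071 -.013 0 0 -.8;.072 -.004 0 0 -.8;.072 .005 0 0 -.8'|tail -6;python3 -m crank '.071 .014 0 0 -.8;.069 .023 0 0 -.8;.065 .031 0 0 -.8;.061 .039 0 0 -.8;.056 .046 0 0 -.8;.050 .053 0 0 -.8;0 0 0 0 -.8'|tail -6
```

```text
time: 4.25
ee_pos: [0.6133, 0.0334, 0.1524]
eef_rot: [0.989, 0.148, -0.001, -0.002]
ft_force: [-3.2, 8.2, 1.5]
width: 0.0258
grip_force: 8.0
time: 4.95
ee_pos: [0.699, 0.0189, 0.1525]
eef_rot: [0.989, 0.149, 0.003, -0.004]
ft_force: [7.5, 18.9, -4.6]
width: 0.0452
grip_force: 10.3
```

```bash
python3 -m crank '0 0 0 0 .6;0 0 0 0 .8;0 0 0 0 1;0 0 0 0 1;0 0 0 0 1;0 0 0 0 1;0 0 -.1 0 1;0 0 -.2 0 1;0 0 -.2 0 1;0 0 -.1 0 1'|tail -6;python3 -m crank '-.25 0 0 0 1;-.25 0 0 0 1;-.25 0 0 0 1;-.25 0 0 0 1;-.1 0 0 0 1;0 0 0 0 1'|tail -6;python3 - <<'E'
from h import *
t=cams.camera("top");s=cams.camera("side")
a=cv2.resize(t["img"][130:280,200:400],(533,400));b=cv2.resize(s["img"][120:270,200:300],(267,400));cv2.imwrite("pics/g2.png",np.hstack([a,b]))
E
```

```text
time: 5.95
ee_pos: [0.6974, 0.0123, 0.2768]
eef_rot: [0.989, 0.147, 0.002, 0.0]
ft_force: [0.4, -0.6, -0.3]
width: 0.087
grip_force: 0.0
time: 6.55
ee_pos: [0.4841, -0.0534, 0.2733]
eef_rot: [0.989, 0.145, 0.0, 0.002]
ft_force: [1.2, -0.1, 0.3]
width: 0.0869
grip_force: 0.0
```

View pics/g2.png

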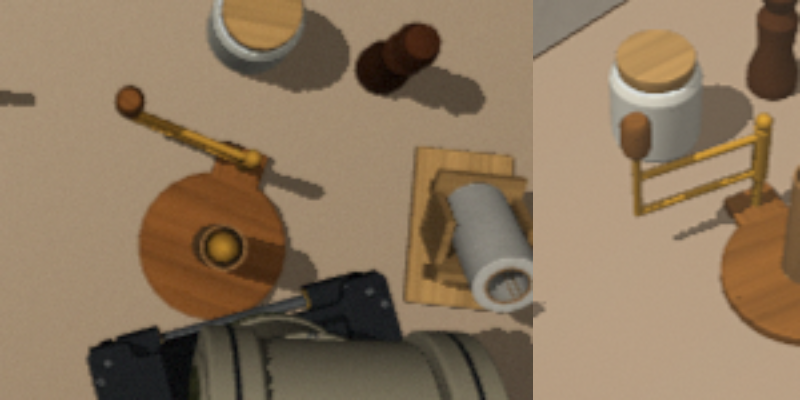

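The gate is open: its knob is at (130,101), well clear of the holder, and the core still stands on the spindle at (223,247). Next, the core.

```bash
python3 -c "
from h import *
state();go(.5545,-.058,.273,2);t=cams.camera('top');print(plane(t,(248.8,167.9),.175),plane(t,(283.7,222.7),.138))"
```

```text
t 6.65 p [ 0.4863 -0.0519  0.2731] xyaw 16.84 f [0.3 1.  0.4] w 0.0868 g 0.0
shift/row [0.1587 0.0638 0.0004] rows 2 mm/row 34.214674258248905
[0.67559467 0.02647336 0.175     ] [ 0.55414304 -0.0586674   0.138     ]
```

```bash
python3 -m crank '.159 .064 0 0 1;.159 .064 0 0 1;0 0 .2 0 1;0 0 .2 0 1;0 0 .2 0 1;0 0 .15 0 1;0 0 .1 0 1;0 0 0 0 .2;0 0 0 0 0;0 0 0 0 -.3' 10|tail -6;python3 -m crank '0 0 0 0 -.3;0 0 0 0 -.3;0 0 0 0 -.3;0 0 0 0 -.3;0 0 0 0 -.3;0 0 0 0 -.3' |tail -6
```

```text
time: 7.7
ee_pos: [0.5557, -0.0572, 0.1039]
eef_rot: [0.989, 0.147, 0.001, 0.0]
ft_force: [0.2, -0.6, 1.2]
width: 0.0703
grip_force: 0.0
time: 8.3
ee_pos: [0.5547, -0.0577, 0.1029]
eef_rot: [0.989, 0.147, 0.0, 0.0]
ft_force: [-0.9, -1.1, 2.5]
width: 0.0425
grip_force: 10.0
```

```bash
python3 -m crank '0 0 -.1 0 -.3;0 0 -.2 0 -.3;0 0 -.2 0 -.3;0 0 -.2 0 -.3;0 0 -.1 0 -.3;0 0 0 0 -.3' |tail -6;python3 -c "
from h import *
state();go(.5246,.326,.265,9)"
```

```text
time: 8.9
ee_pos: [0.5558, -0.0574, 0.2657]
eef_rot: [0.989, 0.147, 0.002, 0.001]
ft_force: [0.6, 0.3, -0.5]
width: 0.0424
grip_force: 10.0
t 8.9 p [ 0.5558 -0.0574  0.2657] xyaw 16.89 f [ 0.6  0.3 -0.5] w 0.0424 g 10.0
shift/row [ 4.530e-02 -2.089e-01  1.000e-04] rows 9 mm/row 42.74521632392763
```

```bash
python3 -m crank '.045 -.209 0 0 -.3;.045 -.209 0 0 -.3;.045 -.209 0 0 -.3;.045 -.209 0 0 -.3;.045 -.209 0 0 -.3;.045 -.209 0 0 -.3;.045 -.209 0 0 -.3;.045 -.209 0 0 -.3;.045 -.209 0 0 -.3;0 0 0 0 -.3' |tail -6;python3 -m crank '0 0 .2 0 -.3;0 0 .2 0 -.3;0 0 .2 0 -.3;0 0 .15 0 -.3;0 0 .06 0 -.3;0 0 0 0 -.3;0 0 0 0 1;0 0 0 0 1;0 0 0 0 1;0 0 0 0 1' |tail -6
```

```text
time: 9.9
ee_pos: [0.5188, 0.3325, 0.2608]
eef_rot: [0.988, 0.151, -0.002, -0.001]
ft_force: [-0.2, -0.2, -0.6]
width: 0.0423
grip_force: 10.0
time: 10.9
ee_pos: [0.5231, 0.3261, 0.1015]
eef_rot: [0.989, 0.147, 0.001, -0.0]
ft_force: [0.2, -0.7, -0.1]
width: 0.0662
grip_force: 0.0
```

```bash
python3 -m crank '0 0 0 0 1;0 0 0 0 1;0 0 -.2 0 1;0 0 -.2 0 1;0 0 -.2 0 1;0 0 -.2 0 1;0 0 0 .078 1;0 0 0 .078 1;0 0 0 .078 1;0 0 0 0 1' |tail -6;python3 -c "
from h import *
state();go(.542,-.310,.26,14)"
```

```text
time: 11.9
ee_pos: [0.5227, 0.3259, 0.2607]
eef_rot: [0.999, -0.037, 0.0, 0.0]
ft_force: [0.8, 0.8, -1.2]
width: 0.0868
grip_force: 0.0
t 11.9 p [0.5227 0.3259 0.2607] xyaw -4.28 f [ 0.8  0.8 -1.2] w 0.0868 g 0.0
shift/row [0.0238 0.226  0.0003] rows 14 mm/row 45.44469245786275
```

```bash
python3 -m crank '.024 .226 0 0 1;.024 .226 0 0 1;.024 .226 0 0 1;.024 .226 0 0 1;.024 .226 0 0 1;.024 .226 0 0 1;.024 .226 0 0 1;.024 .226 0 0 1;.024 .226 0 0 1;.024 .226 0 0 1' |tail -6;python3 -m crank '.024 .226 0 0 1;.024 .226 0 0 1;.024 .226 0 0 1;.024 .226 0 0 1;0 0 0 0 1;0 0 0 0 1' |tail -6;python3 - <<'E'
from h import *
state();go(.542,-.310,.106)
t=cams.camera("top");s=cams.camera("side")
cv2.imwrite("pics/r1.png",np.hstack([cv2.resize(t["img"],(400,300)),cv2.resize(s["img"][100:292,270:512],(378,300))]))
E
```

```text
time: 12.9
ee_pos: [0.5374, -0.1302, 0.2607]
eef_rot: [0.999, -0.034, 0.0, 0.0]
ft_force: [0.7, 0.2, -1.0]
width: 0.0872
grip_force: 0.0
time: 13.5
ee_pos: [0.5433, -0.3111, 0.2599]
eef_rot: [0.999, -0.036, -0.0, -0.0]
ft_force: [0.8, 1.1, -0.2]
width: 0.0869
grip_force: 0.0
t 13.5 p [ 0.5433 -0.3111  0.2599] xyaw -4.1 f [ 0.8  1.1 -0.2] w 0.0869 g 0.0
shift/row [-0.0064 -0.0045  0.7695] rows 1 mm/row 153.89908322695857
```

View pics/r1.png

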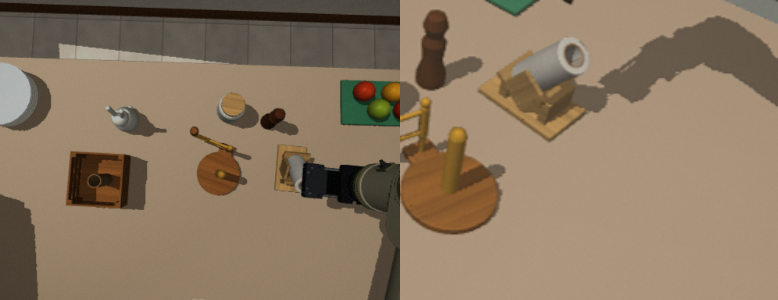

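The core stands in the crate at (95,181) and the spindle is bare. The gripper is over the roll, so I'll descend and grip.

```bash
python3 -m crank '-.006 -.005 .2 0 1;0 0 .2 0 1;0 0 .2 0 1;0 0 .12 0 1;0 0 .05 0 1;0 0 0 0 .3;0 0 0 0 .3;0 0 0 0 .3;0 0 0 0 .3;0 0 0 0 .3' 12|tail -6;python3 -m crank '0 0 0 0 0.2;0 0 0 0 0.2;0 0 0 0 0.2;0 0 0 0 0.2' |tail -6
```

```text
time: 14.6
ee_pos: [0.5433, -0.3093, 0.1079]
eef_rot: [0.999, -0.036, 0.001, 0.001]
ft_force: [-1.7, 1.0, 6.5]
width: 0.0625
grip_force: 12.0
time: 15.0
ee_pos: [0.5433, -0.3093, 0.1079]
eef_rot: [0.999, -0.036, 0.001, 0.0]
ft_force: [-1.8, 0.2, 6.4]
width: 0.0627
grip_force: 12.0
```

```bash
python3 -m crank '-.036 0 -.051 0 .2;-.072 0 -.102 0 .2;-.072 0 -.102 0 .2;-.072 0 -.102 0 .2;-.072 0 -.102 0 .2;0 0 0 0 .2;0 0 0 0 .2' |tail -6;python3 - <<'E'
from h import *
state()
s=cams.camera("side")
cv2.imwrite("pics/r2.png",cv2.resize(s["img"][20:212,256:512],(640,480)))
E
```

```text
time: 15.7
ee_pos: [0.4776, -0.3045, 0.1986]
eef_rot: [0.999, -0.037, 0.0, 0.0]
ft_force: [-0.5, -0.9, -2.8]
width: 0.063
grip_force: 12.0
t 15.7 p [ 0.4776 -0.3045  0.1986] xyaw -4.2 f [-0.5 -0.9 -2.8] w 0.063 g 12.0
```

View pics/r2.png

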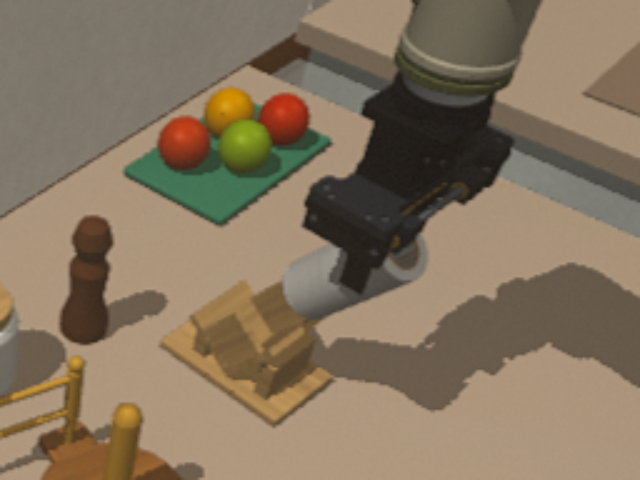

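The side view shows the roll out of the rack and leaning in the pads as expected. I'll carry it to free worktop.

```bash
python3 -c "
from h import *
go(.42,-.18,.1986,4)"
```

```text
shift/row [-0.0832 -0.1495 -0.0009] rows 4 mm/row 34.216206640848235
```

```bash
python3 -m crank '-.083 -.15 0 0 .2;-.083 -.15 0 0 .2;-.083 -.15 0 0 .2;-.083 -.15 0 0 .2;0 0 .15 0 .2;0 0 .15 0 .2;0 0 .15 0 .2;0 0 .03 0 .2;0 0 0 0 .2;0 0 0 0 .2' |tail -6; python3 -m crank '0 0 0 0 .2;0 0 .03 0 .2;0 0 .03 0 .2;0 0 .02 0 .2;0 0 0 0 .2' 5|tail -6
```

```text
time: 16.75
ee_pos: [0.4212, -0.1799, 0.1033]
eef_rot: [0.999, -0.036, 0.001, 0.0]
ft_force: [0.4, -0.3, -1.2]
width: 0.0624
grip_force: 12.0
time: 17.25
ee_pos: [0.4199, -0.1796, 0.0856]
eef_rot: [0.999, -0.036, -0.001, -0.0]
ft_force: [-0.4, -0.1, -1.6]
width: 0.063
grip_force: 5.0
```

```bash
python3 -m crank '0 0 .02 0 .2;0 0 0 0 .2' 5|tail -6|grep -E "ee_pos|force"; python3 -m crank '0 0 .015 0 .2;0 0 0 0 .2' 5|grep -E "ee_pos|ft_force";python3 -m crank '0 0 .01 0 .2;0 0 0 0 .2' 5|grep -E "ee_pos|ft_force"
```

```text
ee_pos: [0.4202, -0.1798, 0.0819]
ft_force: [-0.1, -0.3, -1.9]
grip_force: 5.0
ee_pos: [0.4205, -0.1798, 0.0794]
ft_force: [-1.2, 0.8, 1.2]
ee_pos: [0.4207, -0.18, 0.0777]
ft_force: [-1.3, -0.4, 4.6]
```

```bash
python3 -m crank '.022 0 -.006 0 .2;.022 0 -.006 0 .2;.022 0 -.004 0 .2;.022 0 -.004 0 .2;.022 0 -.002 0 .2;.022 0 -.002 0 .2;0 0 0 0 .2' 4|tail -6
python3 - <<'E'
from h import *
s=cams.camera("side");state()
p=proj(s,[.46,-.18,.08]);print(p)
x,y=int(p[0]),int(p[1]);x0=max(0,min(x-80,352));y0=max(0,min(y-60,264))
cv2.imwrite("pics/r3.png",cv2.resize(s["img"][y0:y0+120,x0:x0+160],(640,480)))
E
```

```text
time: 18.55
ee_pos: [0.4473, -0.1816, 0.0821]
eef_rot: [0.999, -0.036, 0.0, -0.0]
ft_force: [-0.7, -0.3, 1.1]
width: 0.0635
grip_force: 4.0
t 18.6 p [ 0.447  -0.1817  0.082 ] xyaw -4.16 f [ 0.9 -0.2  0.2] w 0.0631 g 4.0
[369.03594468 195.59050412]
```

View pics/r3.png

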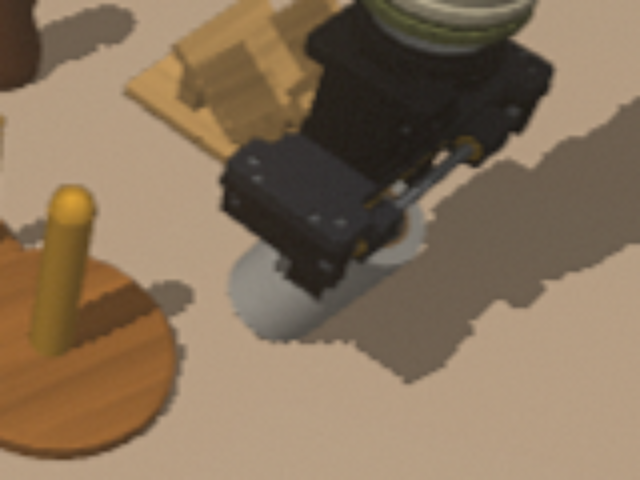

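The roll is still clearly leaning. The bottom outline is near (275,340) and the left extreme near (229,285), with the rim centred at about (400,240).

Run:
```python
from h import *
s=cams.camera("side");S=read_state()
f=lambda p:np.array([289+p[0]/4,135+p[1]/4])
print("bottom pt on table",plane(s,f((275,340)),0).round(3),plane(s,f((300,338)),0).round(3))
g=S["ee_pos"]+[0,0,.019]
a=np.radians(-4.16)
for th in(10,20,25,30,35,40):
    t=np.radians(th);u=np.array([-np.sin(t)*np.cos(a),-np.sin(t)*np.sin(a),np.cos(t)])
    U=proj(s,g+22*u/1000);L=proj(s,g-98*u/1000);print(th,((U-[289,135])*4).round(),((L-[289,135])*4).round())
```

```text
bottom pt on table [ 0.461 -0.165  0.   ] [ 0.451 -0.177  0.   ]
10 [365. 207.] [290. 317.]
20 [370. 212.] [270. 296.]
25 [372. 215.] [261. 285.]
30 [374. 218.] [253. 274.]
35 [376. 221.] [245. 262.]
40 [378. 223.] [238. 251.]
```

The lower face centre comes out near (271,297), a lean of about 20–23°, so the pivoting works. I'll continue along the arc.

```bash
python3 -m crank '.022 0 0 0 .2;.022 0 0 0 .2;.022 0 .004 0 .2;.022 0 .004 0 .2;0 0 0 0 .2' 4|grep -E "ee_pos|ft_force"; python3 -m crank '.022 0 .004 0 .2;.022 0 .004 0 .2;.022 0 .006 0 .2;.022 0 .006 0 .2;.01 0 0 0 .2;0 0 0 0 .2' 4|grep -E "ee_pos|ft_force"; python3 -m crank '0 0 .005 0 .2;0 0 0 0 .2' 3|grep -E "ee_pos|ft_force|width"
python3 - <<'E'
from h import *
s=cams.camera("side");S=read_state();g=S["ee_pos"]+[0,0,.019];p=proj(s,g-[0,0,.06]);print(p,S["ee_pos"])
x0,y0=int(p[0])-60,int(p[1])-60
t=cams.camera("top");q=proj(t,g);print(q)
b=t["img"][int(q[1])-40:int(q[1])+60,int(q[0])-40:int(q[0])+60]
cv2.imwrite("pics/r4.png",np.hstack([cv2.resize(s["img"][y0:y0+120,x0:x0+120],(400,400)),cv2.resize(b,(400,400))]))
E
```

```text
ee_pos: [0.4652, -0.1831, 0.0807]
ft_force: [0.8, 0.2, 2.7]
ee_pos: [0.4839, -0.1844, 0.0764]
ft_force: [0.1, -0.3, 1.1]
ee_pos: [0.4837, -0.1844, 0.0755]
ft_force: [-0.4, 0.2, 2.0]
width: 0.0634
[357.53314061 201.57178477] [ 0.48372717 -0.18442069  0.07549319]
[332.52144186 252.63218601]
```

View pics/r4.png

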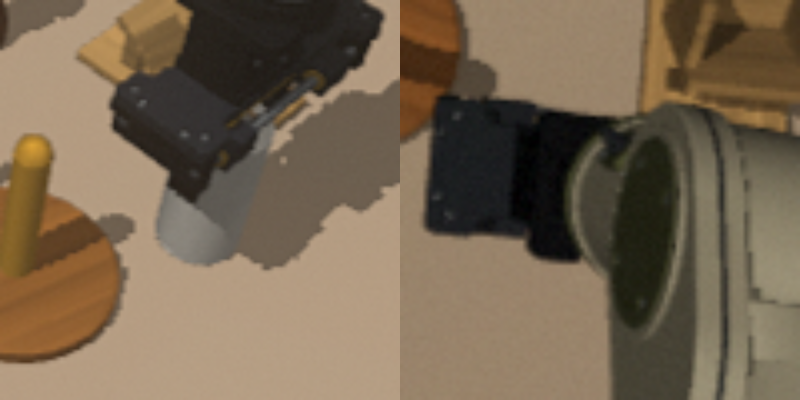

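The roll is nearly upright, with its side edges close to parallel to the spindle. I'll release it, back off and measure it standing.

```bash
python3 -m crank '0 0 0 0 .5;0 0 0 0 .5;0 0 0 0 .5;0 0 0 0 .6;0 0 0 0 .8;0 0 0 0 1;0 0 0 0 1;0 0 0 0 1;0 0 0 0 1;0 0 0 0 1'|grep -E "ee_pos|ft_force|width"; python3 -m crank '0 0 -.1 0 1;0 0 -.2 0 1;0 0 -.25 0 1;0 0 -.2 0 1;0 .2 0 0 1;0 .25 0 0 1;0 .25 0 0 1;0 .25 0 0 1;0 .1 0 0 1;0 0 0 0 1'|grep -E "ee_pos|ft_force|width"
cat > roll.py <<'E'
from h import *
P={}
G=np.array([.484,-.184,.06])
for n in("top","side"):
    c=cams.camera(n);p=proj(c,G).astype(int);x0,y0=max(p[0]-45,0),max(p[1]-50,0)
    im=c["img"][y0:y0+100,x0:x0+90];hsv=cv2.cvtColor(im,cv2.COLOR_BGR2HSV)
    m=cv2.inRange(hsv,(0,0,110),(180,45,255));m=cv2.morphologyEx(m,cv2.MORPH_OPEN,np.ones((2,2)))
    cs=max(cv2.findContours(m,cv2.RETR_EXTERNAL,cv2.CHAIN_APPROX_NONE)[0],key=cv2.contourArea)[:,0]+[x0,y0]
    b=cv2.boundingRect(cs);print(n,"bbox",b,"area",cv2.contourArea(cs));P[n]=(c,cs,im)
cv2.imwrite("pics/r5.png",np.hstack([cv2.resize(P[n][2],(400,444)) for n in P]))
np.save("ct.npy",P["top"][1]);np.save("cs.npy",P["side"][1])
E
python3 roll.py
```

```text
ee_pos: [0.4839, -0.1844, 0.0756]
ft_force: [-0.3, 1.1, -0.2]
width: 0.0867
ee_pos: [0.4668, -0.3976, 0.2246]
ft_force: [-0.3, 0.8, -0.1]
width: 0.0869
top bbox (323, 243, 26, 25) area 489.5
side bbox (345, 170, 36, 51) area 987.5
```

View pics/r5.png

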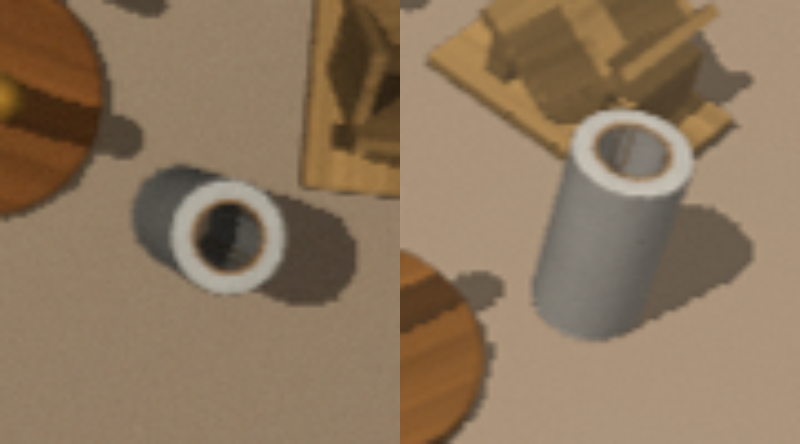

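The roll stands upright on the worktop. Its rim is centred at (228,237) in the top crop and (632,153) in the side crop. Next I'll locate the rim and the spindle numerically.

Run:
```python
from h import *
t=cams.camera("top");s=cams.camera("side");G=np.array([.484,-.184,.06])
ps=proj(s,G).astype(int);rs=np.array([ps[0]-45+52.2-.5,ps[1]-50+34.4-.5]);rt=(335.5,255)
print("rim",plane(t,rt,.12).round(4),plane(s,rs,.12).round(4),tri(t,rt,s,rs))
D={}
for n,c in(("top",t),("side",s)):
    p=proj(c,[.5545,-.058,.14]);hsv=cv2.cvtColor(c["img"],cv2.COLOR_BGR2HSV);m=cv2.inRange(hsv,(18,130,60),(32,255,255))
    x,y=p.astype(int);w=m[y-25:y+60,x-20:x+20] if n=="side" else m[y-12:y+12,x-12:x+12]
    ys,xs=np.nonzero(w);print(n,p.round(1),"mask x",xs.min()+x-(20 if n=="side" else 12),xs.max()+x-(20 if n=="side" else 12),"y",ys.min()+y-(25 if n=="side" else 12),ys.max()+y-(25 if n=="side" else 12),len(xs))
    if n=="side":
        top=ys.min();r=[ (xs[ys==top+k].min()+xs[ys==top+k].max())/2+x-20 for k in (4,5,6)];D[n]=(np.mean(r),top+y-25+5)
    else:
        (cx,cy),rad=cv2.minEnclosingCircle(np.c_[xs,ys].astype(np.float32));D[n]=(cx+x-12,cy+y-12);print(rad)
    print(D[n],plane(c,D[n],.138).round(4))
    if n=="top":
        m=cv2.inRange(hsv,(5,110,50),(17,255,255));m[:, :235]=0;m[:,320:]=0;m[:190]=0;m[262:]=0
        cs=max(cv2.findContours(m,cv2.RETR_EXTERNAL,cv2.CHAIN_APPROX_NONE)[0],key=cv2.contourArea)
        q=cs[:,0];q=q[q[:,1]>222];e=cv2.fitEllipse(q);print("foot",e,plane(c,e[0],.015).round(4))
state()
```

```text
rim [ 0.4808 -0.1856  0.12  ] [ 0.4821 -0.1839  0.12  ] (array([ 0.48152216, -0.1850822 ,  0.11952169]), np.float64(0.0019508150802581342))
top [283.5 222.6] mask x 276 288 y 218 227 92
6.32868766784668
(np.float64(282.0714282989502), np.float64(222.7857141494751)) [ 0.5538 -0.0549  0.138 ]
foot ((279.15191650390625, 221.87481689453125), (54.43436050415039, 55.03367614746094), 135.84901428222656) [ 0.5543 -0.0582  0.015 ]
side [306.3 184.6] mask x 286 322 y 159 223 501
(np.float64(287.3333333333333), np.int64(164)) [ 0.6257 -0.0779  0.138 ]
t 22.25 p [ 0.4693 -0.3922  0.2257] xyaw -4.04 f [ 0.1  1.3 -0.2] w 0.0868 g 0.0
```

```bash
python3 -c "
from h import *
go(.4815,-.185,.2257,5)"
```

```text
shift/row [-2.500e-03 -2.076e-01  1.000e-04] rows 5 mm/row 41.51325786514993
```

```bash
python3 -m crank '-.0025 -.208 0 0 1;-.0025 -.208 0 0 1;-.0025 -.208 0 0 1;-.0025 -.208 0 0 1;-.0025 -.208 0 0 1;0 0 0 0 1;0 0 0 0 1'|grep -E "ee_pos|ft_force|width"; python3 -c "
from h import *
go(.4815,-.185,.076,5)"
```

```text
ee_pos: [0.4815, -0.1844, 0.2261]
ft_force: [0.3, -0.8, -0.4]
width: 0.0869
shift/row [-0.      0.0004  0.1501] rows 5 mm/row 30.021630842160967
```

```bash
python3 -m crank '0 0 .2 0 1;0 0 .2 0 1;0 0 .2 0 1;0 0 .1 0 1;0 0 .05 0 1;0 0 0 0 .5;0 0 0 0 .3;0 0 0 0 .2;0 0 0 0 .2;0 0 0 0 .2' 12|grep -E "ee_pos|ft_force|width"; python3 -m crank '0 0 0 0 .2;0 0 0 0 .2;0 0 0 0 .2;0 0 -.1 0 .2;0 0 -.2 0 .2;0 0 -.2 0 .2;0 0 -.2 0 .2;0 0 -.1 0 .2;0 0 0 0 .2;0 0 0 0 .2' 15|grep -E "ee_pos|force|width"; python3 -c "
from h import *
state();go(.5545,-.058,.236,4)"
```

```text
ee_pos: [0.4819, -0.1864, 0.0765]
ft_force: [0.2, 1.3, 4.4]
width: 0.0629
ee_pos: [0.4809, -0.1863, 0.2349]
ft_force: [0.0, 1.3, -3.2]
width: 0.0627
grip_force: 14.9
t 24.95 p [ 0.4809 -0.1863  0.2349] xyaw -4.18 f [ 0.   1.3 -3.2] w 0.0627 g 14.9
shift/row [ 0.0801 -0.1667 -0.0015] rows 4 mm/row 36.982801260559754
```

```bash
python3 -m crank '.02 -.04 -.03 0 .2;.08 -.165 0 0 .2;.08 -.165 0 0 .2;.08 -.165 0 0 .2;.06 -.132 0 0 .2;0 0 0 0 .2;0 0 0 0 .2;0 0 0 0 .2'|grep -E "ee_pos|force|width"
python3 - <<'E'
from h import *
state();go(.5545,-.058,.235)
s=cams.camera("side");S=read_state()
# lower part of roll in side view: mask bounds against spindle below
hsv=cv2.cvtColor(s["img"],cv2.COLOR_BGR2HSV)
p=proj(s,S["ee_pos"]+[0,0,-.05]).astype(int);print(p)
m=cv2.inRange(hsv,(0,0,110),(180,45,255))
for y in range(p[1]-8,p[1]+24,4):
    xs=np.nonzero(m[y,p[0]-30:p[0]+30])[0];print(y,(xs.min()+p[0]-30,xs.max()+p[0]-30,len(xs)) if len(xs) else None)
for z in(.19,.17,.16):print(z,proj(s,[.5545,-.058,z]).round(1))
E
```

```text
ee_pos: [0.5543, -0.0587, 0.2409]
ft_force: [0.4, 0.5, -0.9]
width: 0.0628
grip_force: 14.9
t 25.75 p [ 0.5543 -0.0587  0.2409] xyaw -4.24 f [ 0.4  0.5 -0.9] w 0.0628 g 14.9
shift/row [ 0.001  -0.0037  0.0294] rows 1 mm/row 5.936709436991309
[309 167]
159 (np.int64(296), np.int64(296), 1)
163 (np.int64(295), np.int64(303), 9)
167 (np.int64(295), np.int64(308), 14)
171 (np.int64(294), np.int64(311), 18)
175 (np.int64(294), np.int64(315), 22)
179 (np.int64(295), np.int64(313), 19)
183 (np.int64(298), np.int64(313), 16)
187 None
0.19 [308.9 168.3]
0.17 [307.8 175. ]
0.16 [307.3 178.2]
```

```bash
python3 -m crank '0 -.003 .05 0 .2;0 0 .05 0 .2;0 0 .05 0 .2;0 0 .05 0 .2;0 0 0 0 .2'|grep -E "ee_pos|ft_force"; python3 -m crank '0 0 .06 0 .2;0 0 .06 0 .2;0 0 .06 0 .2;0 0 .06 0 .2;0 0 0 0 .2'|grep -E "ee_pos|ft_force|width"
```

```text
ee_pos: [0.5538, -0.0573, 0.1996]
ft_force: [0.5, 0.2, -1.8]
ee_pos: [0.5537, -0.0572, 0.1514]
ft_force: [-1.0, -0.0, -2.1]
width: 0.0629
```

Threaded freely; on to the foot.

```bash
python3 -m crank '0 0 .06 0 .2;0 0 .06 0 .2;0 0 .06 0 .2;0 0 .06 0 .2;0 0 .03 0 .2;0 0 0 0 .2'|grep -E "ee_pos|ft_force"; python3 -m crank '0 0 .015 0 .2;0 0 .01 0 .2;0 0 0 0 .2'|grep -E "ee_pos|ft_force|width"
```

```text
ee_pos: [0.5542, -0.0572, 0.0984]
ft_force: [-0.6, -0.4, -1.3]
ee_pos: [0.5549, -0.0573, 0.0946]
ft_force: [0.4, 1.0, -1.5]
width: 0.0632
```

```bash
python3 -m crank '0 0 .01 0 .2;0 0 0 0 .2'|grep -E "ee_pos|ft_force"; python3 -m crank '0 0 .01 0 .2;0 0 0 0 .2'|grep -E "ee_pos|ft_force|width"
```

```text
ee_pos: [0.5548, -0.0573, 0.0925]
ft_force: [-0.3, 0.4, -1.5]
ee_pos: [0.5554, -0.0567, 0.0912]
ft_force: [-0.5, 1.5, 3.4]
width: 0.0624
```

```bash
python3 -m crank '0 0 0 0 .5;0 0 0 0 .7;0 0 0 0 1;0 0 0 0 1;0 0 0 0 1;0 0 0 0 1;0 0 -.1 0 1;0 0 -.2 0 1;0 0 -.25 0 1;0 0 -.25 0 1'|grep -E "ee_pos|ft_force|width"; python3 -m crank '-.1 .25 0 0 1;-.1 .25 0 0 1;-.1 .25 0 0 1;-.1 .25 0 0 1;-.1 .2 0 0 1;0 0 0 0 1;0 0 0 0 1'|grep -E "ee_pos|ft_force|width"
cat > fin.py <<'E'
from h import *
t=cams.camera("top");s=cams.camera("side");state()
G=np.array([.5545,-.058,.135])
for n,c in(("top",t),("side",s)):
    p=proj(c,G);x0,y0=(p-25).astype(int);hsv=cv2.cvtColor(c["img"][y0:y0+50,x0:x0+50],cv2.COLOR_BGR2HSV)
    m=cv2.inRange(hsv,(0,0,140),(180,45,255));q=max(cv2.findContours(m,cv2.RETR_EXTERNAL,cv2.CHAIN_APPROX_NONE)[0],key=cv2.contourArea)[:,0]
    b=cv2.boundingRect(q);ctr=(x0+b[0]+(b[2]-1)/2,y0+b[1]+(b[3]-1)/2);print(n,"expect",p.round(1),"bbox",b,"ctr",ctr,plane(c,ctr,.135).round(4))
K=np.array([.6756,.0265,.175])
hsv=cv2.cvtColor(t["img"],cv2.COLOR_BGR2HSV)
p=proj(t,K);x0,y0=(p-14).astype(int);m=cv2.inRange(hsv[y0:y0+28,x0:x0+28],(3,90,40),(17,255,200))
n,l,st,ce=cv2.connectedComponentsWithStats(m);i=1+np.argmax(st[1:,4]);print("knob",st[i],plane(t,ce[i]+[x0,y0],.17).round(4))
E
python3 fin.py
```

```text
ee_pos: [0.5543, -0.0572, 0.2522]
ft_force: [1.6, -0.5, -0.3]
width: 0.0871
ee_pos: [0.4439, -0.2761, 0.2505]
ft_force: [-0.1, 1.3, 0.2]
width: 0.0871
t 29.9 p [ 0.4451 -0.2742  0.2506] xyaw -4.07 f [-0.1  0.1 -0.6] w 0.087 g 0.0
top expect [283.3 222.5] bbox (12, 13, 25, 25) ctr (np.float64(282.0), np.float64(222.0)) [ 0.5556 -0.0549  0.135 ]
side expect [306.  186.1] bbox (10, 16, 29, 21) ctr (np.float64(305.0), np.float64(187.0)) [ 0.5545 -0.0544  0.135 ]
knob [  9   9  12  15 118] [0.6762 0.0278 0.17  ]
```

The roll is seated with its rim at (0.555,-0.055), and the knob is at (0.676,0.027). I'll check the wrist's room before gripping the knob.

```bash
python3 -c "
from h import *
print(read_state()['joint_positions'].round(3));go(.676,.027,.25,8,73);go(.676,.027,.25,8,0)"
```

```text
[ 0.889  0.122 -0.458  1.667  0.054  1.366 -1.219]
shift/row [-0.1512 -0.1828  0.0005] rows 8 mm/row 47.44006730374382
shift/row [ 0.1306 -0.198   0.0005] rows 8 mm/row 47.440067303743824
```

```bash
python3 -m crank '0 0 0 .0915 1;0 0 0 .0915 1;0 0 0 .0915 1;0 0 0 .0915 1;0 0 0 .0915 1;0 0 0 .0915 1;0 0 0 .0915 1;0 0 0 .0915 1;0 0 0 .0915 1;0 0 0 .0915 1'|grep -E "ee_pos|ft_force"; python3 -m crank '0 0 0 .0915 1;0 0 0 .0915 1;0 0 0 .0915 1;0 0 0 0 1;0 0 0 0 1'|grep -E "ee_pos|ft_force"; python3 -c "
from h import *
state();print(read_state()['joint_positions'].round(3));go(.676,.027,.25,8,0)"
```

```text
ee_pos: [0.4444, -0.275, 0.249]
ft_force: [0.9, 0.4, -0.4]
ee_pos: [0.444, -0.2767, 0.2399]
ft_force: [0.7, -0.1, 0.3]
t 31.4 p [ 0.444  -0.2767  0.2399] xyaw -85.32 f [ 0.7 -0.1  0.3] w 0.087 g 0.0
[ 0.2    0.109  0.289  1.699 -0.024  1.36  -2.567]
shift/row [-0.1774 -0.1599 -0.0089] rows 8 mm/row 47.791834242445624
```

The last joint hit its limit that way, so I'll turn the other way, to tool x at about +69°.

```bash
python3 -m crank '0 0 -.02 -.095 1;0 0 -.02 -.095 1;0 0 -.01 -.095 1;0 0 0 -.095 1;0 0 0 -.095 1;0 0 0 -.095 1;0 0 0 -.095 1;0 0 0 -.095 1;0 0 0 -.095 1'|grep -E "ee_pos|ft_force"; python3 -m crank '0 0 0 -.095 1;0 0 0 -.095 1;0 0 0 -.095 1;0 0 0 -.095 1;0 0 0 -.095 1;0 0 0 -.095 1;0 0 0 -.095 1;0 0 0 -.095 1;0 0 0 -.095 1;0 0 0 0 1'|grep -E "ee_pos|ft_force"; python3 -c "
from h import *
state();print(read_state()['joint_positions'].round(3));go(.676,.027,.25,8,0)"
```

```text
ee_pos: [0.4429, -0.2788, 0.2501]
ft_force: [-0.2, 0.1, 0.5]
ee_pos: [0.4429, -0.2789, 0.2501]
ft_force: [1.1, 1.1, 0.3]
t 33.3 p [ 0.4429 -0.2789  0.2501] xyaw 68.46 f [1.1 1.1 0.3] w 0.0868 g 0.0
[ 0.332  0.106  0.15   1.677 -0.009  1.382  0.107]
shift/row [ 0.2313  0.0653 -0.0024] rows 8 mm/row 48.07861366035568
```

```bash
python3 -m crank '.231 .065 0 0 1;.231 .065 0 0 1;.231 .065 0 0 1;.231 .065 0 0 1;.231 .065 0 0 1;.231 .065 0 0 1;.231 .065 0 0 1;.231 .065 0 0 1;0 0 0 0 1;0 0 0 0 1'|grep -E "ee_pos|ft_force"; python3 -c "
from h import *
state();print(read_state()['joint_positions'].round(3));go(.676,.027,.153,1,0)"
```

```text
ee_pos: [0.6763, 0.027, 0.2449]
ft_force: [0.3, -0.4, -0.2]
t 34.3 p [0.6763 0.027  0.2449] xyaw 68.17 f [ 0.3 -0.4 -0.2] w 0.0874 g 0.0
[-0.07   0.459 -0.049  1.242  0.013  1.465 -0.497]
shift/row [0.0011 0.0102 0.4593] rows 1 mm/row 91.89213427835396
```

```bash
python3 -m crank '0 0 .15 0 1;0 0 .15 0 1;0 0 .1 0 1;0 0 .06 0 1;0 0 0 0 0;0 0 0 0 -.3;0 0 0 0 -.6;0 0 0 0 -.6;0 0 0 0 -.6;0 0 0 0 -.6' 5|grep -E "ee_pos|ft_force|width"; python3 -m crank '0 0 0 0 -.6;0 0 0 0 -.6;0 0 0 0 -.8;0 0 0 0 -.8;0 0 0 0 -.8;0 0 0 0 -.8;0 0 0 0 -.8' 5|grep -E "ee_pos|force|width"
python3 - <<'E'
from h import *
state();S=read_state();H=np.array([.633,-.084]);p=S["ee_pos"][:2];r=np.linalg.norm(p-H);a=np.arctan2(*(p-H)[::-1]);print(r,np.degrees(a))
st=np.radians(5.4)
print("per row, tool at yaw along: d tool approx x,y",(r*(np.cos(st)-1)/.2).round(4),(-r*np.sin(st)/.2).round(4),"yaw",-5.4/90)
E
```

```text
ee_pos: [0.6741, 0.0265, 0.1541]
ft_force: [0.6, -0.4, 0.1]
width: 0.0466
ee_pos: [0.6741, 0.0265, 0.1537]
ft_force: [0.4, 0.6, -0.4]
width: 0.0259
grip_force: 5.0
t 36.0 p [0.6741 0.0265 0.1537] xyaw 68.3 f [ 0.4  0.6 -0.4] w 0.0259 g 5.0
0.11788456795297866 69.62100476744416
per row, tool at yaw along: d tool approx x,y -0.0026 -0.0555 yaw -0.060000000000000005
```

```bash
python3 -m crank '-.003 -.056 0 -.06 -.8;-.003 -.056 0 -.06 -.8;-.003 -.056 0 -.06 -.8;-.003 -.056 0 -.06 -.8;-.003 -.056 0 -.06 -.8;0 0 0 0 -.8'|grep -E "ee_pos|ft_force|width"; python3 -m crank '-.003 -.056 0 -.06 -.8;-.003 -.056 0 -.06 -.8;-.003 -.056 0 -.06 -.8;-.003 -.056 0 -.06 -.8;-.003 -.056 0 -.06 -.8;0 0 0 0 -.8'|grep -E "ee_pos|ft_force|width"
cat > ga.py <<'E'
from h import *
state();S=read_state();H=np.array([.633,-.084]);p=S["ee_pos"][:2];r=np.linalg.norm(p-H);a=np.arctan2(*(p-H)[::-1]);print(r,np.degrees(a))
E
python3 ga.py
```

```text
ee_pos: [0.6176, 0.0323, 0.1544]
ft_force: [0.6, -4.6, -5.4]
width: 0.0258
ee_pos: [0.5662, 0.0145, 0.1562]
ft_force: [3.3, -4.1, -5.6]
width: 0.0256
t 37.2 p [0.5662 0.0145 0.1562] xyaw 122.17 f [ 3.3 -4.1 -5.6] w 0.0256 g 5.0
0.11901103957317535 124.12856855799983
```

```bash
python3 -m crank '-.001 -.028 0 -.03 -.8;-.001 -.028 0 -.03 -.8;-.001 -.028 0 -.03 -.8;0 0 0 0 -.8'|grep -E "ee_pos|ft_force|width"; python3 -m crank '0 -.01 0 -.01 -.8;0 0 0 0 -.8;0 0 0 0 -.8'|grep -E "ee_pos|ft_force|width"; python3 ga.py
```

```text
ee_pos: [0.5536, 0.0051, 0.1565]
ft_force: [2.6, -4.6, -4.8]
width: 0.0257
ee_pos: [0.5524, 0.0043, 0.1566]
ft_force: [3.6, -4.1, -3.7]
width: 0.0256
t 37.9 p [0.5524 0.0043 0.1566] xyaw 131.06 f [ 3.6 -4.1 -3.7] w 0.0256 g 5.0
0.11956540390683695 132.39863214084392
```

```bash
for i in 1; do python3 -m crank '0 -.01 0 -.01 -.8;0 -.01 0 -.01 -.8;0 0 0 0 -.8;0 0 0 0 -.8'|grep -E "ee_pos|ft_force"; python3 ga.py; python3 -m crank '0 -.01 0 -.01 -.8;0 0 0 0 -.8;0 0 0 0 -.8'|grep -E "ee_pos|ft_force"; python3 ga.py; done
```

```text
ee_pos: [0.5495, 0.0017, 0.1567]
ft_force: [3.4, -3.9, -4.4]
t 38.3 p [0.5495 0.0017 0.1567] xyaw 132.86 f [ 3.4 -3.9 -4.4] w 0.0252 g 5.0
0.11968597495368404 134.2549109592027
ee_pos: [0.5481, 0.0005, 0.1568]
ft_force: [3.1, -3.4, -4.7]
t 38.6 p [5.481e-01 5.000e-04 1.568e-01] xyaw 133.77 f [ 3.1 -3.4 -4.7] w 0.0256 g 5.0
0.11980477819323929 135.12187860972392
```

```bash
python3 -m crank '0 -.01 0 -.01 -.8;0 0 0 0 -.8;0 0 0 0 -.8'|grep -E "ft_force"; python3 ga.py; python3 -m crank '0 -.01 0 -.01 -.8;0 0 0 0 -.8;0 0 0 0 -.8'|grep -E "ft_force"; python3 ga.py;python3 -m crank '0 -.01 0 -.01 -.8;0 0 0 0 -.8;0 0 0 0 -.8'|grep -E "ft_force"; python3 ga.py
```

```text
ft_force: [3.7, -3.5, -4.0]
t 38.9 p [ 0.5467 -0.0008  0.1568] xyaw 134.67 f [ 3.7 -3.5 -4. ] w 0.0256 g 5.0
0.11987970224858532 136.04492806571244
ft_force: [4.3, -3.6, -4.8]
t 39.2 p [ 0.5453 -0.0022  0.1569] xyaw 135.58 f [ 4.3 -3.6 -4.8] w 0.0256 g 5.0
0.11995982828385335 137.00354346079456
ft_force: [4.0, -3.4, -4.3]
t 39.5 p [ 0.5439 -0.0036  0.1569] xyaw 136.48 f [ 4.  -3.4 -4.3] w 0.0258 g 5.0
0.12000006010872367 137.95180180644653
```

The lateral force is rising only slightly, but the geometry (gate line about 31 mm from the roll's axis) says it's touching. I'll release and measure.

```bash
python3 -m crank '0 0 0 0 -.4;0 0 0 0 -.2;0 0 0 0 0;0 0 0 0 .2;0 0 0 0 .2;0 0 0 0 .2;0 0 -.1 0 .2;0 0 -.2 0 .2;0 0 -.2 0 .2;0 0 -.1 0 .2'|grep -E "ee_pos|ft_force|width"; python3 -c "
from h import *
go(.42,-.28,.28,7)"; sed -i 's/K=np.array.*/K=np.array([.544,-.0036,.175])/; s/-14)/-14)/' fin.py
```

```text
ee_pos: [0.5466, -0.0042, 0.2804]
ft_force: [1.3, -0.3, -0.3]
width: 0.0524
shift/row [-0.0694 -0.2053  0.0011] rows 7 mm/row 43.34461103850087
```

```bash
python3 -m crank '-.07 .0 0 0 .2' >/dev/null; python3 -c "
from h import *
state();go(.42,-.28,.28,7)"
```

```text
t 40.6 p [ 0.557  -0.0126  0.2804] xyaw 136.8 f [ 0.4  0.5 -0.2] w 0.0525 g 0.0
shift/row [-0.0594 -0.2062  0.001 ] rows 7 mm/row 42.919474494867
```

```bash
python3 -m crank '-.06 -.206 0 0 .2;-.06 -.206 0 0 .2;-.06 -.206 0 0 .2;-.06 -.206 0 0 .2;-.06 -.206 0 0 .2;-.06 -.206 0 0 .2;-.06 -.206 0 0 .2;0 0 0 0 .2'|grep -E "ee_pos|ft_force"; python3 fin.py
python3 - <<'E'
from h import *
t=cams.camera("top");s=cams.camera("side")
# gate top bar (z .109) vs roll: brass pixels in top view
hsv=cv2.cvtColor(t["img"],cv2.COLOR_BGR2HSV);m=cv2.inRange(hsv,(18,130,60),(32,255,255))[180:225,255:315]
n,l,st,ce=cv2.connectedComponentsWithStats(m)
for i in range(1,n):
    if st[i,4]>8:
        ys,xs=np.nonzero(l==i);vx,vy,x,y=cv2.fitLine(np.c_[xs,ys].astype(np.float32),cv2.DIST_L2,0,.01,.01).ravel()
        a=plane(t,(x+255-12*vx,y+180-12*vy),.109);b=plane(t,(x+255+12*vx,y+180+12*vy),.109);d=b-a
        print(st[i],"line",a.round(4),"dir",np.degrees(np.arctan2(d[1],d[0])))
for nm,X in(("mill",[.72,-.22,0]),):pass
E
```

```text
ee_pos: [0.4153, -0.2875, 0.2776]
ft_force: [0.6, -0.3, 0.5]
t 41.5 p [ 0.4185 -0.2823  0.2776] xyaw 136.53 f [-0.2  1.1  0.1] w 0.0524 g 0.0
top expect [283.3 222.5] bbox (13, 14, 26, 25) ctr (np.float64(283.5), np.float64(223.0)) [ 0.5534 -0.0585  0.135 ]
side expect [306.  186.1] bbox (13, 16, 28, 21) ctr (np.float64(307.5), np.float64(187.0)) [ 0.5506 -0.0582  0.135 ]
knob [  5   0  23  28 493] [ 0.5456 -0.0054  0.17  ]
[  8   6  35  36 166] line [ 0.5811 -0.0352  0.109 ] dir -41.515781008937466
[23 37 11  8 72] line [ 0.5562 -0.0306  0.109 ] dir -87.38985613982715
```

The gate pushed the roll about 4 mm on the spindle, so it rests against it. The arm is clear, and I'm handing in.

```bash
python3 -c "
from h import *
print(workorder.close_job())"
```

```text
the job is handed in; nothing more can be done
None
```

I handed the job in at about 42 s: the core is in the crate, the new roll sits on the holder's foot, the gate rests against it, and the arm is clear; `close_job` gave no verdict, and I didn't re-check the mill, jar and rabbit at the end, though the arm never went near them.

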